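# Lay the drip-dried tube racks flat

## Task

The two empty tube racks in the cabinet have been left standing on their long sides to dry. Without gripping or lifting them, gently push each one over where it stands so that it lies flat on its closed base with its holes facing straight up, ready to be filled; leave everything else, including the loaded rack, undisturbed.

Things in the scene. Friction and masses are not known exactly. Their poses are not given: they have to be found in the camera images.
- large_rack: larger empty rack, white plastic, 260 g. 190 mm long (y), 86 mm wide (z), 55 mm foot to top (x); origin at its centre. +x points out of the open top (grid of holes, lug at each end), -x out of the closed base. Starts standing on a long side: z up, 86 mm tall, any heading. Pushed near its upper edge it turns about its lower edge, falls by itself past about 33 degrees. Flat on its base: x up, origin 27.5 mm above the surface
- small_rack: smaller empty rack, white plastic, 180 g. 165 mm long (y), 68 mm wide (z), 40 mm foot to top (x); origin at its centre. +x points out of the open top (grid of holes, lug at each end), -x out of the closed base. Starts standing on a long side: z up, 68 mm tall, any heading. Pushed near its upper edge it turns about its lower edge, falls by itself past about 31 degrees. Flat on its base: x up, origin 20 mm above the surface
- tube_near: self-standing 50 ml tube with green screw cap, 34 mm across, 115 mm tall, between the two racks, near the robot; leave alone. Origin: centre of its underside
- tube_far: same kind of 50 ml tube, between the racks, far from the robot; leave alone. Origin: centre of its underside
- flask: conical glass flask with black stopper, 64 mm across the foot, 108 mm tall, between the racks; leave alone. Origin: centre of its underside
- reagent_bottle: round bottle with screw cap, 68 mm across, 138 mm tall, at the back; leave alone. Origin: centre of its underside
- loaded_rack: a third rack like the large one but already lying flat with capped tubes in it, 190 x 86 mm, about 120 mm tall over the tubes, at the back; leave alone. Origin: centre of its underside
- tip_box: closed pipette-tip box, 85 x 122 x 84 mm tall, on the left; leave alone. Origin: centre of its underside
- cooler: low bench cooler block with small wells, 92 x 132 x 38 mm tall, on the right; leave alone. Origin: centre of its underside
- pipette: white micropipette lying down, about 240 mm long, 26 mm thick, at the back; leave alone. Origin: underside of its handle
There are look-alikes about, which are no part of the job. What is shaped like the large_rack but green or red is not meant.

How it is judged (in metres and radians):
At the end, for the whole second after the job is handed in: Both racks lie still and flat on the work surface on their closed bases: hole side up within 0.05 rad, centre 27.5 mm (larger) and 20 mm (smaller) above the surface within 4 mm (angle between each of large_rack, small_rack's own x axis and vertical below 0.05 rad and height (world z) of large_rack between 0.0235 and 0.0315 m and linear speed of each of large_rack, small_rack below 0.02 m/s and angular speed of each of large_rack, small_rack below 0.1 rad/s and height (world z) of small_rack between 0.016 and 0.024 m); the robot touches nothing.
It fails at once if an empty rack is lifted: its centre more than 64 mm (larger) or 51 mm (smaller) above the surface; tipping alone raises it to 51 and 40 mm (height (world z) of large_rack above 0.064 m or height (world z) of small_rack above 0.051 m).
It fails at once if an empty rack is carried or shoved away: its centre more than 130 mm from where it started; tipping alone moves it 55 to 75 mm (distance of any of large_rack, small_rack from where it was at the start of the episode above 0.13 m).
It fails at once if an empty rack is rammed or squeezed by the fingers with more than 30 N (contact force between the fingers and large_rack above 30 N or contact force between the fingers and small_rack above 30 N).
It fails at once if a bystander (tubes, flask, bottle, loaded rack, tip box, cooler, pipette) is moved more than 15 mm or tipped by more than 0.2 rad (distance of any of tube_near, tube_far, flask, reagent_bottle, loaded_rack, tip_box, cooler, pipette from where it was at the start of the episode above 0.015 m or angle between any of tube_near, tube_far, flask, reagent_bottle, loaded_rack, tip_box, cooler, pipette's own z axis and vertical above 0.2 rad).
It also fails if it takes over 42 s, if anything falls off the work surface, if the arm or the gripper's body presses on something with over 40 N, if the wrist force passes 120 N, or if a joint passes its speed limit or range.

## Robot

A 6-joint arm with a two-finger parallel gripper is mounted at the origin on the work surface. World frame = base frame: x ahead of the robot, y to its left, z up, the work surface at z = 0. Lengths are in mm, angles in rad, forces in N, time in s.
With the tool pointing down it reaches from about 225 to 725 mm from the base axis. Payload 3.1 kg.
Tool frame: the origin (TCP) lies at the very end of the fingers, on their centre line; the grasp point (between the pads) lies 19 mm behind it; x points along the fingers, z is the direction in which the jaws open and shut, and the axes are right-handed (so a half turn about x gives the same grasp; the last joint's range is limited). The gripper opens to 85 mm and grips with 20 to 120 N. Pads are 22 mm wide; open, the fingers measure 114 mm over their backs; the gripper's body (76 mm by 85 mm) begins 54 mm behind the grasp point. The pads swing forward as they close: fully open they stand 13 mm farther back than shut.
Start: joints at [1.221, 0.048, 0.099, 1.622, 0, 1.443], TCP at [115.5, 512.13, 231.312] pointing down, gripper open.
Joint ranges: [-2.91, 2.91], [-0.99, 1.94], [-1.21, 1.42], [-2.12, 2.29], [-1.49, 1.47], [-3.14, 3.14]. Speed limits (rad/s): [2.79, 2.79, 3.14, 3.14, 3.14, 3.14].

## Interface

Orientations are given as a unit quaternion [w, x, y, z].
In Python, from station import env, read_camera, order, look_for, masks_of gives the robot as it stands. Calls block until the motion is done:
- env.move_ptp(position, orientation): joint-space move of the TCP to a pose.
- env.movel(position, orientation=None, vel=150, guard=None): straight line of the TCP; orientation=None keeps the orientation; vel is the mean speed in mm/s. With guard (N) it stops when the force on the tool has changed by that much, and returns True; else False.
- env.movej(angles): joint-space move.
- env.move_gripper(opening, grasp_force=None): opening from 0.0 (shut) to 1.0 (fully open); grasp_force is the grip in N (None keeps the last); returns when the fingers have stopped.
- env.hold(seconds).
- env.inverse_kinematics(position, orientation): joint angles nearest the present ones, or None.
- env.get_obs(): the state.
- read_camera(name): name is "side" or "top"; returns a dict with "color" (400x640x3 uint8, blue, green, red), "intrinsics" (3x3 intrinsics, pixels), "xyz" and "rotation" of the camera in the world. Camera axes: x right, y down, z forward; pixel columns grow to the right and rows downward; lengths in mm; the calibration is good to about 2 mm. A picture is of the moment at which its call begins. There is no depth.
A pose or a line that the arm cannot do raises env.PlanningError and nothing moves.
- order.job_done(): hands the job in, once; it reports no verdict.
Trained networks look in a picture, given as the dict that the camera call returned (one of the last four; its "shot" number tells which), for a name from the list of things; names that differ only in an ending like _2 or _b are one class to them, and where a whole thing is asked for, a point or a joint stands for the part that bears it (a point fixed in the world has none). Each returns a list of dicts, best first, with "conf" (0 to 1); they miss things now and then, are a little off and sometimes report something else, mostly with a low value. They report only what shows in the picture. A call takes as long as a camera call. They do not tell look-alikes from the thing itself.
- look_for(name, picture): "xy" ([column, row] in pixels, amid what is visible of it).
- masks_of(name, picture): "region" (400x640 bool, what is visible of it) and "xy" ([column, row] in pixels, amid what is visible of it).
The state is a dict: "time": time; "qpos": joint angles; "dq": joint speeds; "joint_torque": joint torques, N m; "eef_pos": TCP position; "tool_rot": TCP orientation; "contact_force": force on the tool from outside, world axes, zero at the start; "ft_torque": the same for the moment, N m; "width": opening from 0.0 (shut) to 1.0 (fully open).
Only numpy, scipy, OpenCV 4.12 (cv2) and the standard library are available. Lean on these libraries where they do the work, as an engineer would, in place of code of your own. Each camera call takes 0.05 s, during which the arm holds its last target.

## Working session

There is one attempt and no reset: what is moved stays moved. The work goes in short steps, each a Python script; the robot and the scene stay as the last script left them, time stands still between calls to the robot, and variables do not carry over. Pictures are saved under pics/ and viewed, and the job is handed in when it is done.

```bash
ls; mkdir -p pics
python3 - <<'E'
from station import env, read_camera, look_for, masks_of
import cv2, numpy as np
for n in ["top","side"]:
    p=read_camera(n); cv2.imwrite(f"pics/{n}0.png",p["color"]); print(n,p["intrinsics"],p["xyz"],p["rotation"])
    for t in ["large_rack","small_rack","tube_near","flask","loaded_rack","reagent_bottle","tip_box","cooler","pipette"]:
        print(t,[(np.round(d["xy"]).tolist(),round(d["conf"],2)) for d in look_for(t,p)][:4])
print(env.get_obs())
E
```

```text
pics
top [[449.48883959   0.         328.96919969]
 [  0.         449.48883959 199.36423566]
 [  0.           0.           1.        ]] [ 279.81615128  -11.33517826 1450.73269273] [-0.06377524  0.70618703 -0.70322408  0.05204307]
large_rack [([246.0, 285.0], 0.72), ([402.0, 281.0], 0.65), ([169.0, 269.0], 0.64), ([244.0, 224.0], 0.58)]
small_rack [([421.0, 194.0], 0.67)]
tube_near [([387.0, 125.0], 0.52), ([329.0, 230.0], 0.45)]
flask [([334.0, 197.0], 0.63)]
loaded_rack []
reagent_bottle [([388.0, 123.0], 0.66)]
tip_box [([172.0, 207.0], 0.68)]
cooler [([492.0, 215.0], 0.62)]
pipette [([244.0, 131.0], 0.63)]
side [[517.61455003   0.         312.99758022]
 [  0.         517.61455003 197.35598652]
 [  0.           0.           1.        ]] [1249.77683657 1077.29223299  931.5072422 ] [-0.13921516  0.25669781  0.83993239 -0.45742645]
large_rack [([444.0, 221.0], 0.97), ([502.0, 275.0], 0.88), ([393.0, 248.0], 0.76)]
small_rack []
tube_near [([345.0, 198.0], 0.63)]
flask [([308.0, 214.0], 0.74)]
loaded_rack [([246.0, 240.0], 0.78)]
reagent_bottle [([214.0, 203.0], 0.83)]
tip_box [([446.0, 310.0], 0.9), ([394.0, 247.0], 0.53), ([251.0, 147.0], 0.21)]
cooler [([249.0, 150.0], 0.91)]
pipette [([304.0, 311.0], 0.9)]
{'time': 1.0, 'qpos': array([ 1.22121059e+00,  4.79646641e-02,  9.91981443e-02,  1.62198259e+00,
       -4.45715931e-05,  1.44301489e+00]), 'dq': array([ 0.00191167,  0.00131534,  0.00099072, -0.00102537,  0.00063025,
        0.00080148]), 'joint_torque': array([-1.31042008e-03, -3.38651955e+01,  3.20168674e+01,  1.09138982e-03,
       -1.44596943e-04,  4.31824816e-06]), 'eef_pos': array([115.51051252, 512.13240416, 231.32902661]), 'tool_rot': array([ 0.55228826, -0.44159564,  0.55224335,  0.44158607]), 'contact_force': array([ 0.2054217 ,  0.839323  , -0.67085014]), 'ft_torque': array([-0.01223955,  0.01945797,  0.0221672 ]), 'width': 0.9979329079541865}
```

View pics/top0.png

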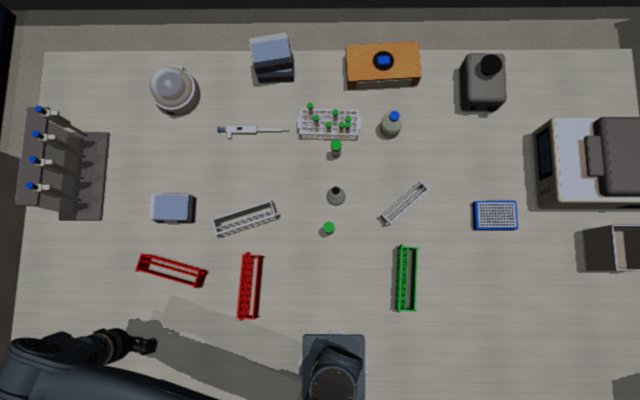

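View pics/side0.png

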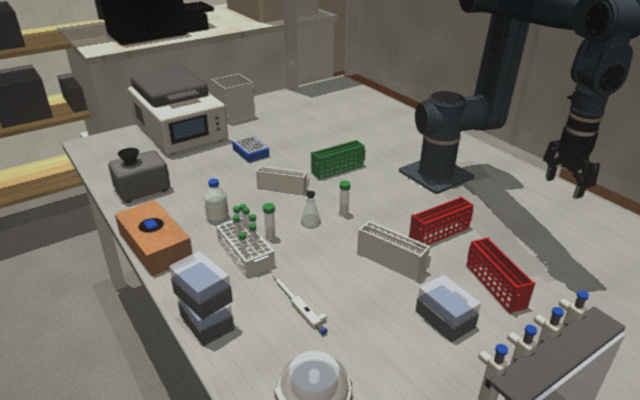

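The top view shows the white large rack at about (246,219) and the white small rack at about (404,203). The red and green racks are look-alikes, and the flask and tubes stand between the two white ones. Next I'll zoom in to see which sides are open.

Run:
```python
from station import env, read_camera, look_for, masks_of
import cv2, numpy as np
t=cv2.imread("pics/top0.png"); s=cv2.imread("pics/side0.png")
r=lambda im,x,y,w=90,h=70: cv2.resize(im[y-h//2:y+h//2,x-w//2:x+w//2],(400,300),interpolation=cv2.INTER_CUBIC)
cv2.imwrite("pics/zoom0.png",np.vstack([np.hstack([r(t,246,219),r(t,404,203)]),np.hstack([r(s,394,250),r(s,282,181)])]))
```

```text
(no output)
```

View pics/zoom0.png

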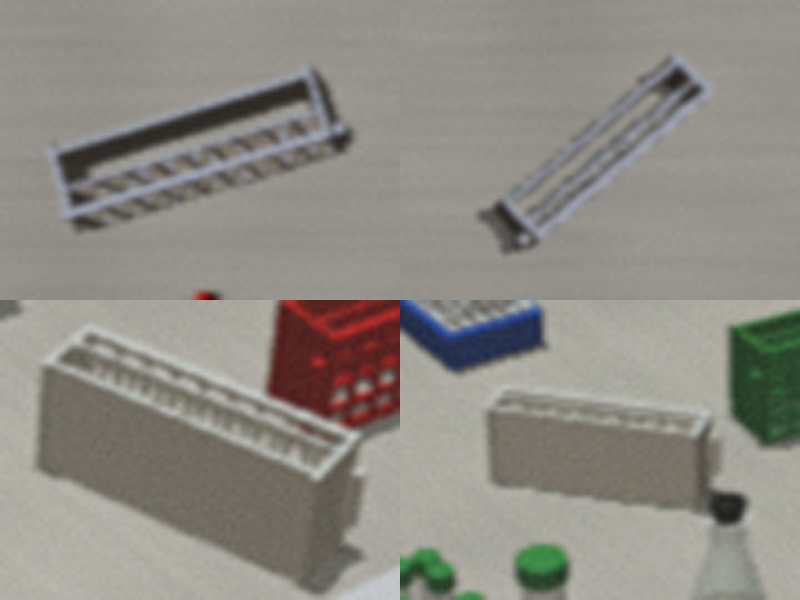

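The large rack's closed base faces away from the robot (image up, +x) and its holes face the robot. The small rack's base faces up-left (+x+y) and its holes face down-right. Now I'll fit box poses to the masks.

```bash
cat > h.py <<'E'
from station import env, read_camera, look_for, masks_of, order
import cv2, numpy as np
from scipy.spatial.transform import Rotation as R
from scipy.optimize import minimize
def Rm(p):
    q=np.asarray(p["rotation"],float)
    return q if q.shape==(3,3) else R.from_quat(q[[1,2,3,0]]).as_matrix()
def proj(p,X):
    c=(np.atleast_2d(X)-p["xyz"])@Rm(p); u=c@np.asarray(p["intrinsics"]).T
    return u[:,:2]/u[:,2:]
def back(p,uv,z):
    d=Rm(p)@np.linalg.inv(p["intrinsics"])@np.array([uv[0],uv[1],1.]); o=np.asarray(p["xyz"])
    return o+d*(z-o[2])/d[2]
def box(x,y,th,L,W,H,z0=0):
    # th: direction of normal (hole side); L along perpendicular
    n=np.array([np.cos(th),np.sin(th)]); t=np.array([-n[1],n[0]])
    return np.array([[*(np.array([x,y])+a*W/2*n+b*L/2*t),z] for z in (z0,z0+H) for a in(-1,1) for b in(-1,1)])
def sil(p,pts,S=4):
    m=np.zeros((400*S,640*S),np.uint8)
    h=cv2.convexHull((proj(p,pts)*S).astype(np.float32)).astype(np.int32)
    cv2.fillConvexPoly(m,h,1); return cv2.resize(m.astype(np.float32),(640,400),interpolation=cv2.INTER_AREA)
def fit(views,x0,L,W,H):
    def c(v):
        e=0
        for p,m in views:
            s=sil(p,box(*v[:2],v[2]/100,L,W,H)); e+=1-np.minimum(s,m).sum()/np.maximum(s,m).sum()
        return e
    r=minimize(c,[x0[0],x0[1],x0[2]*100],method="Nelder-Mead",options=dict(initial_simplex=[[x0[0]+a,x0[1]+b,x0[2]*100+d] for a,b,d in((0,0,0),(15,0,0),(0,15,0),(0,0,15))],xatol=.2,fatol=1e-4))
    return r.x[0],r.x[1],r.x[2]/100,r.fun
E
python3 - <<'E'
from h import *
T=read_camera("top"); S=read_camera("side")
for n,near,H in (("large_rack",{"t":(246,219),"s":(394,250)},86),("small_rack",{"t":(404,203),"s":(282,181)},68)):
  for k,p in(("t",T),("s",S)):
    for nm in ("large_rack","small_rack"):
      for d in masks_of(nm,p):
        if np.hypot(*(np.array(d["xy"])-near[k]))<25:
            print(n,k,nm,d["conf"],d["xy"],d["region"].sum()); np.save(f"m_{n}_{k}_{nm}.npy",d["region"])
  print(back(T,near["t"],H/2))
for nm in ["tube_near","tube_far","flask","reagent_bottle","cooler","tip_box"]:
    print(nm,[(np.round(back(T,d["xy"],110 if 'tube' in nm else 60)).tolist(),round(d["conf"],2)) for d in look_for(nm,T)])
print(back(T,(329,229),115),back(T,(336,147),115),back(T,(336,190),108))
print(proj(T,[[0,0,0],[500,0,0]]))
E
```

```text
large_rack t large_rack 0.7 [246.6, 222.4] 1166
large_rack s large_rack 0.88 [394.0, 248.9] 2676
[449.04233396 274.75291153  43.        ]
small_rack t small_rack 0.78 [401.3, 211.1] 203
small_rack s small_rack 0.56 [285.7, 180.5] 1089
[ 503.15941126 -225.95292817   34.        ]
tube_near [([410.0, 9.0, 110.0], 0.43), ([505.0, -2.0, 110.0], 0.42), ([470.0, 495.0, 110.0], 0.4)]
tube_far [([660.0, -5.0, 110.0], 0.61), ([724.0, 274.0, 110.0], 0.4)]
flask [([519.0, 1.0, 60.0], 0.63)]
reagent_bottle [([751.0, -176.0, 60.0], 0.87)]
cooler [([468.0, -504.0, 60.0], 0.71), ([477.0, -225.0, 60.0], 0.52)]
tip_box [([487.0, 506.0, 60.0], 0.86)]
[411.28999776  10.93255915 115.        ] [663.85680925  -9.171708   115.        ] [530.85761337  -9.56293638 108.        ]
[[332.41058492 365.74605581]
 [333.06700569 205.36927728]]
```

Run:
```python
from h import *
T=read_camera("top"); S=read_camera("side")
ld=lambda f:np.load(f).astype(np.float32)
mLt=ld("m_large_rack_t_large_rack.npy");mLs=ld("m_large_rack_s_large_rack.npy");mSs=ld("m_small_rack_s_small_rack.npy")
# top mask for small rack: hole-filled brightness hull by hand region
print("L both",fit([(T,mLt),(S,mLs)],(449,275,-2.87),190,55,86))
print("L s",fit([(S,mLs)],(449,275,-2.87),190,55,86))
print("L t",fit([(T,mLt)],(449,275,-2.87),190,55,86))
L=fit([(T,mLt),(S,mLs)],(449,275,-2.87),190,55,86)
s=fit([(S,mSs)],(503,-226,-2.51),165,40,68); print("S s",s)
def ov(im,p,b):
    u=(proj(p,b)*16).astype(int)
    for i in(0,4):
        for a,c in((0,1),(1,3),(3,2),(2,0)): cv2.line(im,tuple(map(int,u[i+a])),tuple(map(int,u[i+c])),(0,0,255) if i else (255,0,0),1,cv2.LINE_AA,4)
big=[]
for p,k in((T,"t"),(S,"s")):
    for c,b in(((246,219) if k=="t" else (394,250),box(*L[:3],190,55,86)),((404,203) if k=="t" else (282,181),box(*s[:3],165,40,68))):
        z=5; q=cv2.resize(p["color"],None,fx=z,fy=z,interpolation=cv2.INTER_CUBIC)
        u=((proj(p,b)+.5)*z-.5)
        for i in(0,4):
            for a,d in((0,1),(1,3),(3,2),(2,0)): cv2.line(q,tuple(u[i+a].astype(int).tolist()),tuple(u[i+d].astype(int).tolist()),(0,0,255) if i else (255,0,0),1)
        x,y=c; big.append(q[y*z-150:y*z+150,x*z-200:x*z+200])
cv2.imwrite("pics/ov0.png",np.vstack([np.hstack(big[:2]),np.hstack(big[2:])]))
```

```text
L both (np.float64(449.4296502916975), np.float64(275.78116729449846), np.float64(-2.8215838957858725), np.float64(0.25861066579818726))
L s (np.float64(452.63040714179624), np.float64(277.03225024412825), np.float64(-2.81512752080808), np.float64(0.0410575270652771))
L t (np.float64(447.91494562596455), np.float64(274.0080807532794), np.float64(-2.8248639744888124), np.float64(0.1849079728126526))
S s (np.float64(502.51371716581684), np.float64(-223.4931823127169), np.float64(-2.378962613580993), np.float64(0.08462792634963989))
```

View pics/ov0.png

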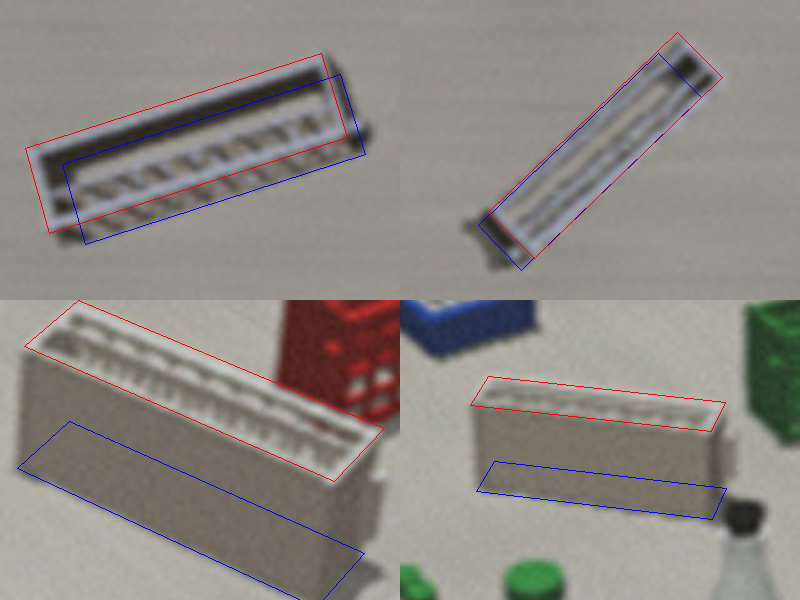

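The fits agree to about 3 mm: large rack near (450,275) and small near (502,-224), with hole normals of about -2.83 and -2.40 rad. I'll push with shut fingers along an arc that follows a point just under the upper rim, starting with the large rack.

```bash
cat >> h.py <<'E'
def quat(th):
    t=np.array([-np.sin(th),np.cos(th),0]); best=None; q0=env.get_obs()["qpos"]
    x=np.array([0,0,-1.])
    out=[]
    for s in(1,-1):
        z=s*t; y=np.cross(z,x); q=R.from_matrix(np.c_[x,y,z]).as_quat()[[3,0,1,2]]; out.append(q)
    return out
def arc(c,th,W,s,deg,off):
    n=np.array([np.cos(th),np.sin(th)]); P=np.array(c)-W/2*n; a=np.radians(deg)
    d=W*np.cos(a)-s*np.sin(a)+off
    return [*(P+d*n),W*np.sin(a)+s*np.cos(a)]
def choose(pos,th):
    q0=env.get_obs()["qpos"]; best=None
    for q in quat(th):
        j=env.inverse_kinematics(pos,q)
        if j is not None:
            k=np.abs(np.array(j)-q0).max(); print("ik",np.round(j,2),k)
            if best is None or k<best[0]: best=(k,q)
    return best[1]
def topple(c,th,W,s,degs):
    st=arc(c,th,W,s,0,11+25); hi=st[:2]+[220.]
    q=choose(st,th)
    env.move_ptp(hi,q); env.move_gripper(0.0)
    env.movel(st,q,vel=150)
    f0=np.array(env.get_obs()["contact_force"]); fm=0
    for d in degs:
        p=arc(c,th,W,s,d,11); env.movel(p,q,vel=70)
        o=env.get_obs(); print(d,np.round(p),np.round(np.array(o["contact_force"])-f0,1),round(o["time"],2))
    env.movel(p[:2]+[220.],q,vel=200); print(env.get_obs()["time"])
E
python3 - <<'E'
from h import *
topple((450,275.5),-2.825,55,77,[0,8,16,24,32,38])
for n in("top","side"): cv2.imwrite(f"pics/{n}1.png",read_camera(n)["color"])
a=cv2.imread("pics/top1.png")[120:320,140:440]; b=cv2.imread("pics/side1.png")[120:320,220:520]
cv2.imwrite("pics/c1.png",np.vstack([cv2.resize(x,(450,300)) for x in(a,b)]))
E
```

```text
ik [ 0.44 -0.08 -0.34  1.32  0.   -3.02] 4.464428550624673
ik [ 0.44 -0.08 -0.34  1.32  0.    0.12] 1.3228358970348792
0 [413. 264.  77.] [-1.5  0.6 -0.4] 5.67
8 [424. 267.  84.] [-2.6  0.3  0.2] 6.02
16 [436. 271.  89.] [-2.1  1.2  0.7] 6.36
24 [448. 275.  93.] [-1.4  0.3  0.6] 6.7
32 [460. 279.  94.] [-0.9  0.6 -0.1] 7.04
38 [470. 282.  95.] [-1.2 -0.2 -0.1] 7.33
8.1083
```

View pics/c1.png

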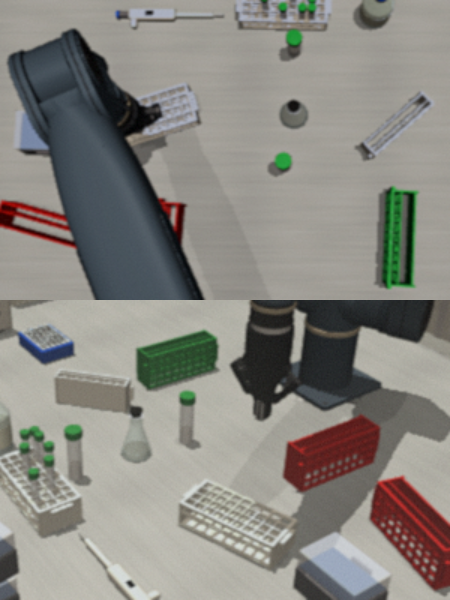

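The large rack now lies flat with its holes up (side crop about (240,520)) and the neighbours haven't moved. Next is the small rack.

Run:
```python
from h import *
topple((502,-224.5),-2.39,40,60,[0,8,16,24,31,37])
for n in("top","side"): cv2.imwrite(f"pics/{n}2.png",read_camera(n)["color"])
a=cv2.imread("pics/top2.png")[80:320,140:540]; b=cv2.imread("pics/side2.png")[120:320,200:500]
cv2.imwrite("pics/c2.png",np.vstack([cv2.resize(x,(500,300)) for x in(a,b)]))
```

```text
ik [-0.64  0.1  -0.19  1.28  0.    1.75] 1.644003480067515
ik [-0.64  0.1  -0.19  1.28  0.   -1.4 ] 1.4975891735222788
0 [ 479. -246.   60.] [ 0.7 -0.6 -0.3] 12.12
8 [ 486. -240.   65.] [ 0.3 -1.3 -0.2] 12.41
16 [ 493. -233.   69.] [ 0.8 -0.2  0.6] 12.7
24 [ 500. -227.   71.] [ 1.4  0.1 -0.2] 12.99
31 [ 506. -221.   72.] [1.  0.  0.2] 13.27
37 [ 512. -216.   72.] [ 1.1  0.3 -0. ] 13.53
14.4167
```

View pics/c2.png

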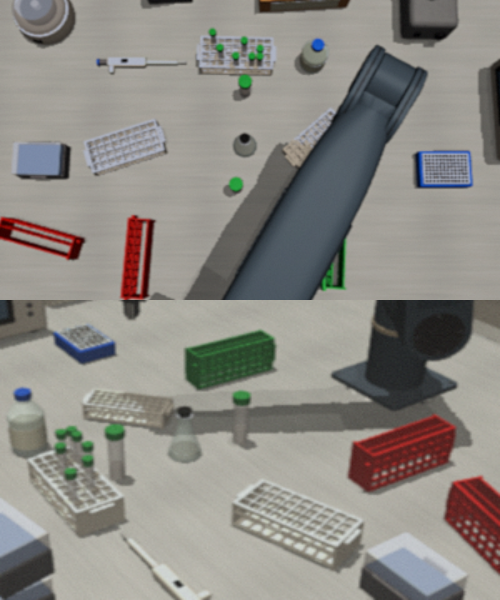

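Both racks look flat. I'll move the arm clear and check the fit and the bystanders.

Run:
```python
from h import *
o=env.get_obs()
j=np.array(o["qpos"]); j[0]-=0.9; env.movej(j)
T=read_camera("top"); S=read_camera("side")
cv2.imwrite("pics/top3.png",T["color"]); cv2.imwrite("pics/side3.png",S["color"])
for c0,th,W,L,Hh in(((450,275.5),-2.825,55,190,86),((502,-224.5),-2.39,40,165,68)):
    n=np.array([np.cos(th),np.sin(th)]); x=np.array(c0)-n*(W/2+Hh/2)
    for p,k in((T,"t"),(S,"s")):
        uv=proj(p,[*x,W/2])[0]
        for nm in("large_rack","small_rack"):
          for d in masks_of(nm,p):
            if np.hypot(*(d["xy"]-uv))<15 and d["conf"]>.3:
                print(L,k,nm,round(d["conf"],2),[round(float(v),3) for v in fit([(p,d["region"].astype(np.float32))],(*x,th),L,Hh,W)], np.round(x))
for f,n in(("top",T),("side",S)):
    a=cv2.imread(f"pics/{f}0.png").astype(int); d=np.abs(a-n["color"]).max(2)
z=np.vstack([cv2.resize(T["color"][80:320,140:540],(500,300)),cv2.resize(S["color"][120:300,200:500],(500,300))])
cv2.imwrite("pics/c3.png",z); print(env.get_obs()["time"])
T0=cv2.imread("pics/top0.png")
for nm,(u,v) in dict(near=(329,229),far=(336,147),flask=(336,193),bottle=(391,124),loaded=(329,124),tip=(173,208),cooler=(495,215),pip=(250,131)).items():
    h=18; t=T0[v-h:v+h,u-h:u+h]; r=cv2.matchTemplate(T["color"][v-h-5:v+h+5,u-h-5:u+h+5],t,cv2.TM_CCOEFF_NORMED); _,m,_,l=cv2.minMaxLoc(r); print(nm,round(m,3),(l[0]-5,l[1]-5))
```

```text
190 t large_rack 0.66 [518.587, 298.781, -2.832, 0.058] [517. 297.]
190 s large_rack 0.6 [522.218, 299.773, -2.831, 0.053] [517. 297.]
165 t small_rack 0.76 [542.452, -188.442, -2.419, 0.061] [ 541. -188.]
165 s small_rack 0.86 [545.692, -187.66, -2.401, 0.08] [ 541. -188.]
16.775
near 0.998 (0, 0)
far 0.998 (0, 0)
flask 0.998 (0, 0)
bottle 0.999 (0, 0)
loaded 0.999 (0, 0)
tip 0.998 (0, 0)
cooler 0.998 (0, 0)
pip 0.996 (0, 0)
```

View pics/c3.png

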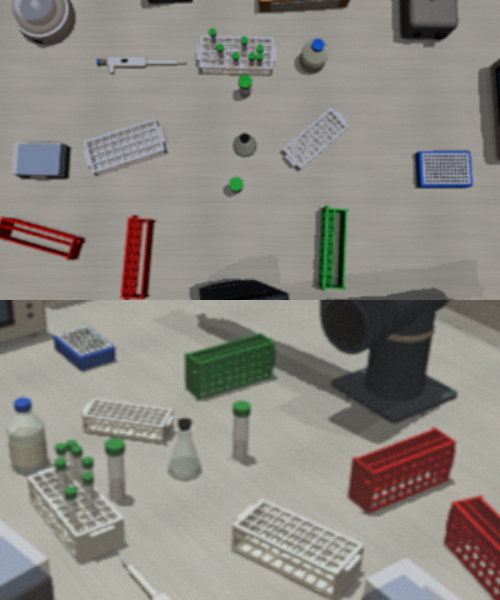

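Both racks lie flat with their holes up, at the poses I predicted. No bystander shows any shift, and the robot is clear of everything, so I'm handing in.

Run:
```python
from h import *
env.hold(0.3); print(order.job_done(), env.get_obs()["time"])
```

```text
the job is handed in; nothing more can be done
the job is handed in; nothing more can be done
```

I pushed both white racks over onto their closed bases and handed the job in. The arm's clock read 16.8 s just before that, against the 42 s limit. I used shut fingers just under the upper rim on the hole side, and the wrist force changed by under 3 N at the points I sampled.

**Racks:** in the last pictures both lie flat with their holes facing up. Box fits from the two cameras put them within about 5 mm of where tipping alone should leave them. The top and side fits differ by about 4 mm, most likely calibration error.

**Bystanders:** all eight show no shift in the top picture compared with the start (template match 0.996 or better). The red and green look-alikes were left alone.

**Not measured:** I judged final tilt and height only from the box fits, as there is no depth reading. No check failed.

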